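# Clear, close and power up the board tester

## Task

A scraper has been left lying across the open chamber of the circuit-board tester: put it away, lying inside the blue tool tray, and then shut the clear cover fully. Only when the cover is shut, switch the tester on with its red-capped locking toggle (pull the bat outward, flip it from the red dot to the green dot at the rear, and let it spring back in so that it locks). Leave the other things on the bench where they are.

Things in the scene. Friction and masses are not known exactly. Their poses are not given: they have to be found in the camera images.
- tester: Fixed board tester: pale housing 220 (x) by 300 (y) mm, deck 60 mm above the bench. Origin: centre of the underside, -x is its front (robot side). At x = 0, y = +65 mm a dark open chamber, 170 by 140 mm outside, 8 mm walls, rim 95 mm above the bench; the circuit board in it tops out at 69 mm. At y = -85 mm the toggle: red dot (off) in front, green dot (on) behind.
- cover (a joint): Angle of the clear cover, rad: 0 = shut flat on the rim, about 1.6 to 1.8 at the start (standing open, leaning away from the robot), stop at 1.9. A stiff hinge: it stays at any angle, and takes 1 to 3 N at the tab to move.
- cover_hinge (a point): The cover's hinge: on the chamber's rear rim (95 mm above the bench), midway along y. The axis is the tester's y axis. The cover is a clear plate reaching 170 mm from the hinge, 140 mm wide (y); its underside is 0.5 mm and its outer face 6.5 mm off the plane through the hinge axis.
- cover_tab (a point): Centre of the orange tab at the middle of the cover's free edge: 60 mm wide (along the hinge), 30 mm long, 10 mm thick; 182 mm from the hinge axis. Its free end is 197 mm from the hinge. Shut, it sticks out ahead of the chamber, 98 mm above the bench.
- toggle (a joint): Flip angle of the toggle, rad: 0 = off (bat leans 0.45 rad from vertical to the tester's front, -x), 0.9 = on (leans 0.45 rad to its rear, +x); stops at both ends. While the bat is in, a cross pin behind a steel gate locks it (0.1 rad of play). Light to flip once pulled out.
- bat (a joint): How far the bat is pulled outward along its own length, m: 0 = in, stop at 0.012. It clears the gate from 0.007; a spring of 3 N (in) to 5.4 N (out) draws it back when let go. Let go half-way over, it rests on the gate and is not locked.
- cap (a point): Centre of the bat's red cap: a disc set on edge, 24 mm in diameter and 18 mm wide, its two flat faces square to the flip hinge, on an 8 mm steel shaft. Its z axis runs outward along the bat, its y axis along the flip hinge. 64 mm from the pivot with the bat in, then 122 mm above the bench. Clear all round; the gate reaches only 30 mm from the pivot.
- pivot (a point): The toggle's flip pivot, its axis along the tester's y, 64 mm above the bench, at x = 0, y = -85 mm of the tester.
- scraper_mid (a point): Centre of the scraper's yellow handle: 110 mm long (its x), 18 mm wide (its y), 14 mm high (its z); 40 to 85 g, balanced about 10 mm ahead of this point. A steel blade 18 mm wide, 3 mm thick, flush with the underside, goes on 70 mm along +x. At the start it lies on the chamber's side walls, underside 95 mm above the bench, blade towards the toggle.
- scraper_tip (a point): Tip of the scraper's blade, 125 mm along +x from the handle's centre; 180 mm is the tool's whole length.
- tray: Blue open tool tray, fixed: 240 (x) by 160 (y) mm, 25 mm high, 4 mm walls, inner floor 4 mm above the bench. Origin: centre of the underside. It stands left or right of the tester. A screwdriver lies along x in its +y half (y about +45 mm, handle 30 mm thick at most); the -y half is free.
- flux_mid (a point): Bystander: white bottle with a red cap, 44 mm diameter, 110 mm high; centre.
- spool_mid (a point): Bystander: grey wire spool, 56 mm diameter, 46 mm high; centre.
- jar_mid (a point): Bystander: amber jar with a black lid, 48 mm diameter, 50 mm high; centre.
- reel_mid (a point): Bystander: flat black component reel, 120 mm diameter, 12 mm high; centre.
- scraper: The scraper itself (origin: middle of the handle's underside, axes as for its handle's centre).
There are look-alikes about, which are no part of the job. What is shaped like the scraper but pink or turquoise is not meant.

How it is judged:
On the way, in this order (a step that is already met when the one before it is completed fails the run):
1. the scraper lies in the blue tray (x of scraper_mid in the frame of tray between -0.118 and 0.118 m and y of scraper_mid in the frame of tray between -0.078 and 0.078 m and z of scraper_mid in the frame of tray below 0.028 m and x of scraper_tip in the frame of tray between -0.122 and 0.122 m and y of scraper_tip in the frame of tray between -0.082 and 0.082 m and z of scraper_tip in the frame of tray below 0.035 m and linear speed of scraper below 0.02 m/s), for 0.2 s.
2. the cover is shut (value of joint cover below 0.03 rad), for 0.2 s.
3. the toggle is flipped on and has sprung back in (value of joint toggle above 0.75 rad and value of joint bat below 0.003 m), for 0.2 s.
At the end, for the whole second after the job is handed in: The scraper lies at rest wholly inside the tray's walls (handle centre less than 28 mm and blade tip less than 35 mm above the tray's underside), the cover is shut (under 0.03 rad), and the toggle is on (over 0.75 rad) with its bat back in (under 3 mm) (all of step 1 and all of step 3 and value of joint cover below 0.03 rad); the robot touches nothing.
It fails at once if the toggle is flipped over while the cover is not shut (value of joint toggle above 0.45 rad and value of joint cover above 0.06 rad).
It fails at once if a bystander (bottle, spool, jar or reel) is shoved more than 40 mm (distance of any of flux_mid, spool_mid, jar_mid, reel_mid from where it was at the start of the episode above 0.04 m).
It also fails if it takes over 67 s, if anything falls off the work surface, if the arm or the gripper's body presses on something with over 40 N, if the wrist force passes 120 N, or if a joint passes its speed limit or range.

## Robot

A 7-joint arm with a two-finger parallel gripper is mounted at the origin on the work surface. World frame = base frame: x ahead of the robot, y to its left, z up, the work surface at z = 0. Lengths are in m, angles in rad, forces in N, time in s.
With the tool pointing down it reaches from about 0.4 to 0.875 m from the base axis. Payload 19.3 kg.
Tool frame: the origin (TCP) lies at the very end of the fingers, on their centre line; the grasp point (between the pads) lies 19 mm behind it; z points along the fingers, y is the direction in which the jaws open and shut (so a half turn about z gives the same grasp; the last joint's range is limited). The gripper opens to 85 mm and grips with 20 to 120 N. Pads are 22 mm wide; open, the fingers measure 114 mm over their backs; the gripper's body (76 mm by 85 mm) begins 54 mm behind the grasp point. The pads swing forward as they close: fully open they stand 13 mm farther back than shut.
Start: joints at [-1.172, 0.521, -0.036, 1.599, 0.021, 1.021, -0.113], TCP at [0.282, 0.558, 0.203] pointing down, gripper open.
Joint ranges: [-2.91, 2.91], [-0.3, 2.13], [-1.5, 1.42], [0.17, 2.43], [-1.26, 4.41], [0.16, 1.93], [-2.52, 2.52]. Speed limits (rad/s): [1.89, 1.89, 2.39, 2.39, 3.01, 3.01, 3.01].

## Interface

Orientations are given as [roll, pitch, yaw] about the fixed x, y, z axes, in that order (R = Rz(yaw) Ry(pitch) Rx(roll)).
In Python, from workcell import bot, grab_frame, calibration, workorder gives the robot as it stands.
- The arm moves only by the tool move_arm, never from a script. Its arguments are lists of equal length, an entry for each row: "jaw": the closure in counts, from 0 (fully open) to 255 (shut); "dp": the shift along the tool's x, y, z in units of 800 mm (1.0 is 800 mm), a list of three; "rotation": the turn, a rotation vector about the tool's x, y, z in units of pi rad (1.0 is pi rad), a list of three. In form: {"jaw": [jaw, ...], "dp": [[dx, dy, dz], ...], "rotation": [[rx, ry, rz], ...]}. A call has 1 to 10 rows; each row shifts and turns the commanded pose from where the row before left it, along the tool's axes as they then stand; what a row does not reach is not made up. A row lasts 1/8 s, in which the tool goes at most 62.5 mm and 10.7 degrees, less where a joint would pass 70% of its speed; a pose out of reach is approached as far as the arm can. A call with a number of a shift or a turn outside -1 to 1 is refused whole. A call with a gripper value outside its range is refused whole. The fingers move at their own pace and stop on an object; "squeeze" is the grip in N (left out, the last holds). Time passes only in rows, so rows that do not move let the fingers close. It gives the time, the measured TCP pose, the force and the opening at its end, in the units of the state.
- bot.observe(): the state, without advancing time (a new reading comes with each control period).
- grab_frame(name): name is "side" or "top" or "wrist"; returns the picture (480x640x3 uint8, blue, green, red); there is no depth.
- calibration(name): a dict with "camera_matrix" (3x3 intrinsics, pixels), "T" (4x4, takes a point from camera to world coordinates). Camera axes: x right, y down, z forward; pixel columns grow to the right and rows downward; lengths in m; the calibration is good to about 2 mm. A picture is of the moment at which its call begins: read the wrist's pose just before it. calibration takes no time and is no camera call; for the wrist camera it gives the pose at the moment of the call.
- workorder.job_done(): hands the job in, once; it reports no verdict.
The state is a dict: "clock": time; "qpos": joint angles; "qd": joint speeds; "joint_efforts": joint torques, N m; "position": TCP position; "tool_rot": TCP orientation; "force": force on the tool from outside, world axes, zero at the start; "moment": the same for the moment, N m; "grip_width": finger opening in m.
Only numpy, scipy, OpenCV 4.12 (cv2) and the standard library are available. Lean on these libraries where they do the work, as an engineer would, in place of code of your own. Each camera call takes 0.05 s, during which the arm holds its last target. There are 200 camera calls.

## Working session

There is one attempt and no reset: what is moved stays moved. The work goes in short steps, Python scripts to look and compute and a tool call to move; the robot and the scene stay as the last step left them, time stands still between calls to the robot, and variables do not carry over. Pictures are saved under pics/ and viewed, about 8 in all and at most 12, crops included, and the job is handed in when it is done.

Besides the shell and the picture viewer there is one more tool, called after "Request:" as a command line: name --argument value ..., lists and objects as JSON in quotes. move_arm: Moves the arm, as the interface text tells. Shifts and turns lie within -1 to 1; 1 stands for 800 mm of shift or pi rad of turn. Its arguments: {"type":"object","properties":{"jaw":{"type":"array","items":{"type":"number"}},"dp":{"type":"array","items":{"type":"array","items":{"type":"number","minimum":-1,"maximum":1}}},"rotation":{"type":"array","items":{"type":"array","items":{"type":"number","minimum":-1,"maximum":1}}},"squeeze":{"type":"number"}},"required":["jaw","dp","rotation"]}

```bash
mkdir -p pics; python3 - <<'E'
from workcell import bot, grab_frame, calibration
import cv2,numpy as np
s=bot.observe();print(s['clock'],s['position'],s['tool_rot'],s['grip_width'],s['force'])
for n in('top','side'):
    cv2.imwrite(f'pics/{n}0.png',grab_frame(n));c=calibration(n);print(n,np.round(c['camera_matrix'],1).tolist(),np.round(c['T'],4).tolist())
E
```

```text
0.0 [0.28225159 0.55724535 0.20212212] [-3.14049124e+00  4.86791711e-05  2.67280058e+00] 0.08520852253265879 [-0.41475667  0.3242999  -0.73630535]
top [[490.8, 0.0, 326.2], [0.0, 490.8, 235.1], [0.0, 0.0, 1.0]] [[-0.0192, -0.9965, 0.081, 0.4284], [-0.9998, 0.0184, -0.0105, 0.1184], [0.009, -0.0812, -0.9967, 1.2406], [0.0, 0.0, 0.0, 1.0]]
side [[522.7, 0.0, 308.1], [0.0, 522.7, 237.9], [0.0, 0.0, 1.0]] [[0.7621, -0.3987, 0.5101, -0.2177], [-0.6474, -0.4692, 0.6005, -0.7548], [-0.0001, -0.788, -0.6157, 1.0045], [0.0, 0.0, 0.0, 1.0]]
```

View pics/top0.png

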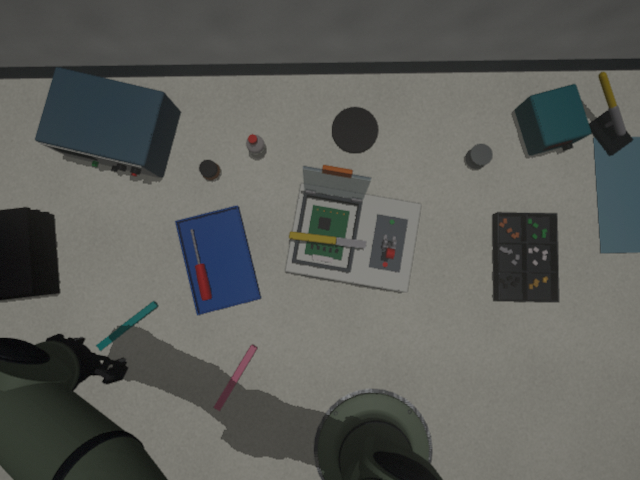

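View pics/side0.png

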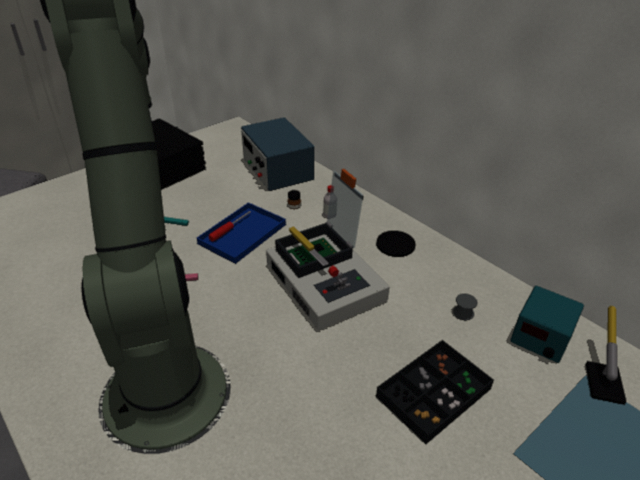

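The top view shows the tray at about (218,260), the tester at (353,240), the scraper's handle from (290,237) to (337,241) with its tip at (365,245), and the red cap at (389,254). The side view shows the same items. I'll enlarge both.

```bash
python3 - <<'E'
import cv2
a=cv2.imread('pics/top0.png')[155:320,170:430];cv2.imwrite('pics/topc.png',cv2.resize(a,None,fx=3,fy=3,interpolation=cv2.INTER_CUBIC))
a=cv2.imread('pics/side0.png')[165:330,190:400];cv2.imwrite('pics/sidec.png',cv2.resize(a,None,fx=3.5,fy=3.5,interpolation=cv2.INTER_CUBIC))
E
```

```text
(no output)
```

View pics/topc.png

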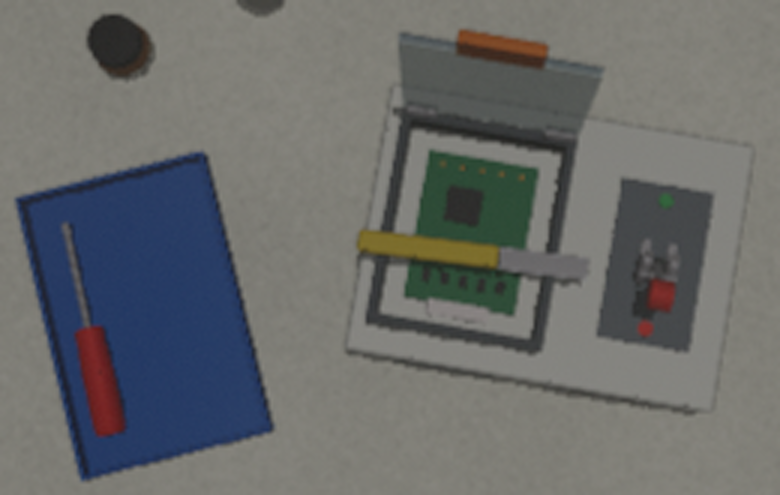

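View pics/sidec.png

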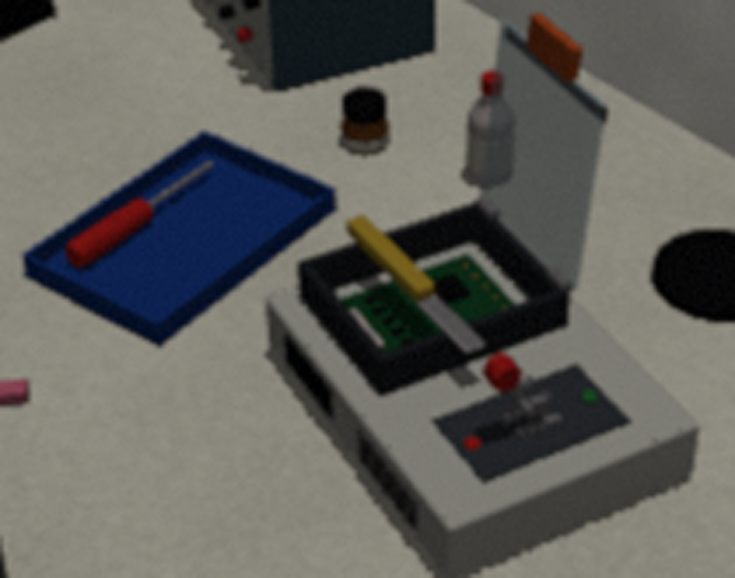

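```bash
cat > h.py <<'E'
import numpy as np
from workcell import calibration
C={n:calibration(n) for n in('top','side')}
def ray(n,u,v,c=None):
    c=c or C[n];d=np.linalg.inv(c['camera_matrix'])@[u,v,1];T=np.array(c['T']);return T[:3,3],T[:3,:3]@d
def tc(x,y):return (x+.5)/3-.5+170,(y+.5)/3-.5+155
def sc(x,y):return (x+.5)/3.5-.5+190,(y+.5)/3.5-.5+165
def plane(r,z):
    o,d=r;return o+d*(z-o[2])/d[2]
def tri(r1,r2):
    A=np.array([r1[1],-r2[1]]).T;s=np.linalg.lstsq(A,r2[0]-r1[0],rcond=None)[0]
    a=r1[0]+r1[1]*s[0];b=r2[0]+r2[1]*s[1];return (a+b)/2,np.linalg.norm(a-b)
E
python3 - <<'E'
from h import *
np.set_printoptions(precision=4,suppress=True)
for n,t,s in[('hback',(360,241),(356,222)),('hfront',(499,257),(429,286)),('tip',(587,268),(477,348)),('cap',(661,294),(502,371)),('tab',(503,47),(555,47)),('red',(646,328),(472,443)),('green',(666,201),(590,397)),('trayFL',(17,200),(205,133)),('trayFR',(206,153),(335,190)),('rimFL',(402,118),(485,207)),('rimNL',(367,322),(303,265)),('rimNR',(540,352),(383,372))]:
    p,e=tri(ray('top',*tc(*t)),ray('side',*sc(*s)));print(n,p,round(e,4))
for n,z,ps in[('tray',.025,[(17,200),(206,153),(272,430),(84,479)]),('deck',.06,[(392,87),(752,145),(712,411),(347,350)]),('rim',.095,[(402,118),(575,143),(540,352),(367,322)])]:
    P=np.array([plane(ray('top',*tc(*q)),z)[:2] for q in ps]);print(n,P.tolist(),P.mean(0),np.linalg.norm(P-np.roll(P,-1,0),axis=1))
    x=(P[0]+P[1]-P[2]-P[3]);y=(P[0]+P[3]-P[1]-P[2]);print('yawx',np.arctan2(x[1],x[0]),'yawy',np.arctan2(-y[0],y[1]))
for n,q,z in[('red',(646,328),.06),('green',(666,201),.06),('cap',(661,294),.122)]:print(n,plane(ray('top',*tc(*q)),z))
E
```

```text
hback [0.5228 0.1912 0.1023] 0.0002
hfront [0.5084 0.0835 0.1085] 0.0013
tip [0.4988 0.0152 0.0953] 0.0003
cap [ 0.4758 -0.0379  0.1212] 0.0017
tab [0.6356 0.0839 0.2751] 0.0014
red [ 0.4516 -0.0337  0.061 ] 0.0012
green [ 0.5541 -0.0533  0.06  ] 0.0001
trayFL [0.569  0.4809 0.0203] 0.0002
trayFR [0.6045 0.3239 0.0231] 0.0017
rimFL [0.6252 0.1543 0.0887] 0.0111
rimNL [0.4616 0.1863 0.0915] 0.0035
rimNR [0.4351 0.052  0.0826] 0.0019
tray [[0.5684307906204543, 0.47951981782451125], [0.6048737733629685, 0.3231168961935067], [0.3751970034634, 0.2702337308248337], [0.33850785596186816, 0.4237164493206808]] [0.4718 0.3741] [0.1606 0.2357 0.1578 0.2366]
yawx 0.23221485728974303 yawy 0.23175672184504645
deck [[0.6510745585495012, 0.16636947015274997], [0.5984231382419612, -0.12444863451649801], [0.38491572094788284, -0.08501643337649192], [0.439038868518804, 0.20548006376547517]] [0.5184 0.0406] [0.2955 0.2171 0.2955 0.2156]
yawx -0.1825166535735612 yawy -0.18165298717904055
rim [[0.6196900448425824, 0.15746198109718512], [0.5974531584836912, 0.02195241079597926], [0.4343148823915479, 0.053228618337080286], [0.46011672490967914, 0.18710777633701792]] [0.5279 0.1049] [0.1373 0.1661 0.1363 0.1623]
yawx -0.18658571009005356 yawy -0.17646997462686861
red [ 0.452  -0.0342  0.06  ]
green [ 0.5541 -0.0533  0.06  ]
cap [ 0.4764 -0.0384  0.122 ]
```

```bash
cat > plan.py <<'E'
import numpy as np
from scipy.spatial.transform import Rotation as Ro, Slerp
from workcell import bot
def pose(yaw,tilt=0):  # tilt: tool z leans toward +x of the yawed frame's local axis handled by caller
    return Ro.from_euler('xyz',[np.pi,0,yaw])
def rows(targets,n,start=None):
    "targets: list of (pos,Ro) ; n rows for each; prints rows"
    s=bot.observe();p=np.array(s['position']);R=Ro.from_euler('xyz',s['tool_rot'])
    if start: p,R=start
    D=[];W=[]
    for (q,Q),m in zip(targets,n):
        q=np.array(q);w=(R.inv()*Q).as_rotvec()/m;dp=(q-p)/m
        for i in range(m):
            D.append(np.round(R.inv().apply(dp)/.8,4).tolist());W.append(np.round(w/np.pi,4).tolist());R=R*Ro.from_rotvec(w)
        p=q
        if max(np.linalg.norm(dp)/.0625,np.linalg.norm(np.degrees(w))/10.7)>1:print('TOO FAST',dp,w)
    print('t',round(s['clock'],2));print('"dp":',D,'\n"rotation":',W)
E
python3 - <<'E'
from plan import *
rows([((.515,.134,.19),pose(1.436))],[10])
E
```

```text
t 0.1
"dp": [[-0.0499, -0.0341, 0.0016], [-0.0537, -0.0276, 0.0016], [-0.0567, -0.0208, 0.0016], [-0.0588, -0.0137, 0.0015], [-0.06, -0.0063, 0.0015], [-0.0604, 0.0012, 0.0015], [-0.0598, 0.0086, 0.0015], [-0.0582, 0.0159, 0.0015], [-0.0558, 0.023, 0.0015], [-0.0526, 0.0297, 0.0015]] 
"rotation": [[-0.0, 0.0, 0.0394], [-0.0, 0.0, 0.0394], [-0.0, 0.0, 0.0394], [-0.0, 0.0, 0.0394], [-0.0, 0.0, 0.0394], [-0.0, 0.0, 0.0394], [-0.0, 0.0, 0.0394], [-0.0, 0.0, 0.0394], [-0.0, 0.0, 0.0394], [-0.0, 0.0, 0.0394]]
```

Request:
move_arm --jaw '[120,120,120,120,120,120,120,120,120,120]' --dp '[[-0.0499,-0.0341,0.0016],[-0.0537,-0.0276,0.0016],[-0.0567,-0.0208,0.0016],[-0.0588,-0.0137,0.0015],[-0.06,-0.0063,0.0015],[-0.0604,0.0012,0.0015],[-0.0598,0.0086,0.0015],[-0.0582,0.0159,0.0015],[-0.0558,0.023,0.0015],[-0.0526,0.0297,0.0015]]' --rotation '[[0,0,0.0394],[0,0,0.0394],[0,0,0.0394],[0,0,0.0394],[0,0,0.0394],[0,0,0.0394],[0,0,0.0394],[0,0,0.0394],[0,0,0.0394],[0,0,0.0394]]' --squeeze 40

```text
clock: 1.35
position: [0.5155, 0.1328, 0.1904]
tool_rot: [-3.141, 0.0, 1.431]
force: [-0.5, 0.5, -0.3]
grip_width: 0.0451
```

```bash
python3 - <<'E'
from plan import *
from workcell import grab_frame,calibration
import cv2,json
s=bot.observe();print(s['clock'],s['position'],s['tool_rot'],s['grip_width'],s['qpos'])
c=calibration('wrist');json.dump({k:np.array(c[k]).tolist() for k in('camera_matrix','T')},open('w1.json','w'))
cv2.imwrite('pics/w1.png',grab_frame('wrist'))
rows([((.515,.134,.094),pose(1.436))],[4])
E
```

```text
1.35 [0.51550915 0.13281959 0.19035489] [-3.14145902e+00  1.75532952e-05  1.43112125e+00] 0.04508643741266617 [-0.62846224  0.40961083  0.35284008  1.87171068 -0.17796191  0.89091938
 -0.3297637 ]
t 1.4
"dp": [[0.0022, -0.0013, 0.0301], [0.0022, -0.0013, 0.0302], [0.0022, -0.0013, 0.0302], [0.0022, -0.0012, 0.0302]] 
"rotation": [[0.0001, 0.0002, -0.0014], [0.0001, 0.0002, -0.0014], [0.0001, 0.0002, -0.0014], [0.0001, 0.0002, -0.0014]]
```

View pics/w1.png

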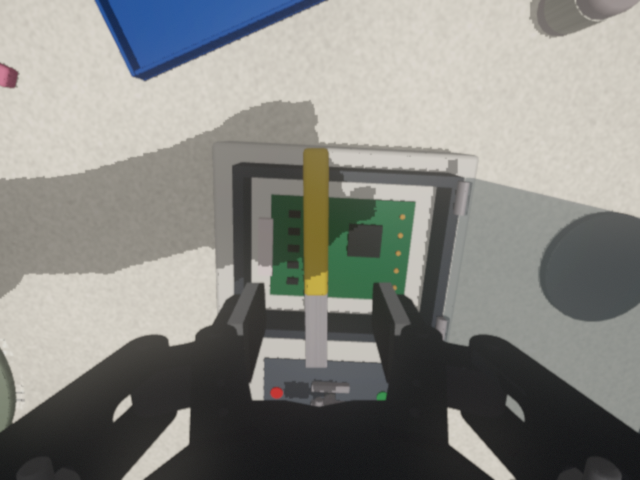

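The wrist view shows the handle's end at (315,149), the blade starting at (317,296) and the tip at (315,368), with the fingers on either side.

```bash
python3 - <<'E'
from h import *
import json
c=json.load(open('w1.json'))
for q,z in[((315,149),.109),((316.5,296),.109),((315,368),.098),((303.5,225),.109),((328.5,225),.109),((277,394),.06),((382,396),.06)]:print(q,plane(ray('',*q,c),z).round(4))
E
```

```text
(315, 149) [0.5223 0.1909 0.109 ]
(316.5, 296) [0.5082 0.0833 0.109 ]
(315, 368) [0.4969 0.0131 0.098 ]
(303.5, 225) [0.5067 0.1395 0.109 ]
(328.5, 225) [0.5244 0.137  0.109 ]
(277, 394) [ 0.4516 -0.0381  0.06  ]
(382, 396) [ 0.5537 -0.0547  0.06  ]
```

Request:
move_arm --jaw '[120,120,120,120,120,255,255,255,255,255]' --dp '[[0.0022,-0.0013,0.0301],[0.0022,-0.0013,0.0302],[0.0022,-0.0013,0.0302],[0.0022,-0.0012,0.0302],[0,0,0],[0,0,0],[0,0,0],[0,0,0],[0,0,0],[0,0,0]]' --rotation '[[0,0,-0.0014],[0,0,-0.0014],[0,0,-0.0014],[0,0,-0.0014],[0,0,0],[0,0,0],[0,0,0],[0,0,0],[0,0,0],[0,0,0]]' --squeeze 40

```text
clock: 2.65
position: [0.5119, 0.1417, 0.094]
tool_rot: [3.141, -0.0, 1.453]
force: [0.7, -0.5, -0.6]
grip_width: -0.0001
```

```bash
python3 - <<'E'
from plan import *
s=bot.observe();print(s['position'],s['tool_rot'])
# handle centre is 3.5mm behind grasp along tool x? 
ex=np.array([np.cos(.232),np.sin(.232),0]);ey=np.array([-ex[1],ex[0],0]);o=np.array([.4718,.3741,0])
p=o+.032*ex-.030*ey; print(p)
a=np.array(s['position']);up=a+[0,0,.1]
rows([(up,pose(s['tool_rot'][2])),(p+[0,0,.19],pose(.232))],[3,10])
rows([(p+[0,0,.006],pose(.232))],[5],start=(p+[0,0,.19],pose(.232)))
E
```

```text
[0.51192565 0.14168278 0.09400697] [ 3.14148993e+00 -5.15486947e-05  1.45254465e+00]
[0.5098404  0.35226133 0.        ]
t 2.65
"dp": [[0.0, 0.0, -0.0417], [0.0, 0.0, -0.0417], [0.0, 0.0, -0.0417], [0.0261, -0.0034, 0.0005], [0.0255, -0.0065, 0.0005], [0.0245, -0.0096, 0.0005], [0.0232, -0.0125, 0.0005], [0.0215, -0.0152, 0.0005], [0.0195, -0.0177, 0.0005], [0.0172, -0.02, 0.0005], [0.0146, -0.0219, 0.0005], [0.0118, -0.0235, 0.0005], [0.0089, -0.0248, 0.0005]] 
"rotation": [[0.0, -0.0, -0.0], [0.0, -0.0, -0.0], [0.0, -0.0, -0.0], [-0.0, -0.0, 0.0389], [-0.0, -0.0, 0.0389], [-0.0, -0.0, 0.0389], [-0.0, -0.0, 0.0389], [-0.0, -0.0, 0.0389], [-0.0, -0.0, 0.0389], [-0.0, -0.0, 0.0389], [-0.0, -0.0, 0.0389], [-0.0, -0.0, 0.0389], [-0.0, -0.0, 0.0389]]
t 2.65
"dp": [[0.0, -0.0, 0.046], [0.0, -0.0, 0.046], [0.0, -0.0, 0.046], [0.0, -0.0, 0.046], [0.0, -0.0, 0.046]] 
"rotation": [[0.0, 0.0, 0.0], [0.0, 0.0, 0.0], [0.0, 0.0, 0.0], [0.0, 0.0, 0.0], [0.0, 0.0, 0.0]]
```

Gripper shut on nothing (and the planner started from a still-settling reading). I'll look.

```bash
python3 - <<'E'
from plan import *
from workcell import grab_frame
import cv2
a=grab_frame('wrist');b=grab_frame('top')[155:320,170:430]
b=cv2.resize(b,(640,406),interpolation=cv2.INTER_CUBIC)
im=cv2.resize(np.vstack([a,b]),None,fx=.67,fy=.67,interpolation=cv2.INTER_AREA);cv2.imwrite('pics/w2.png',im);print(im.shape)
s=bot.observe();print(s['clock'],s['position'],s['tool_rot'],s['grip_width'],s['force'])
E
```

```text
(594, 429, 3)
2.75 [0.51191313 0.14169981 0.09392938] [ 3.14155702e+00 -1.37533055e-05  1.45251594e+00] -7.403870488439025e-05 [ 0.05839885  0.11857552 -0.46747236]
```

View pics/w2.png

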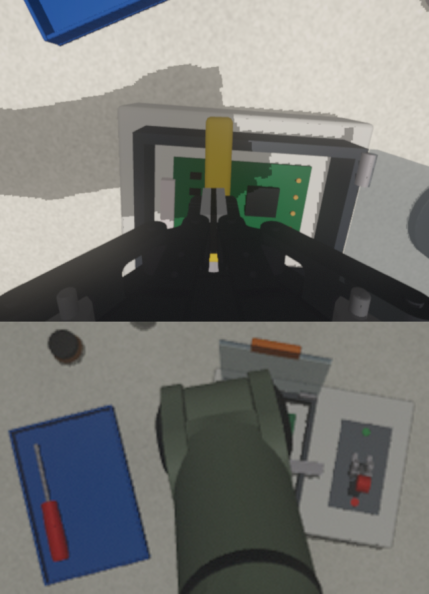

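```bash
python3 - <<'E'
from workcell import grab_frame,bot
import cv2
a=grab_frame('wrist');cv2.imwrite('pics/w3raw.png',a);cv2.imwrite('pics/w3.png',cv2.resize(a[150:430,200:440],None,fx=2.1,fy=2.1,interpolation=cv2.INTER_CUBIC))
E
```

```text
(no output)
```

View pics/w3.png

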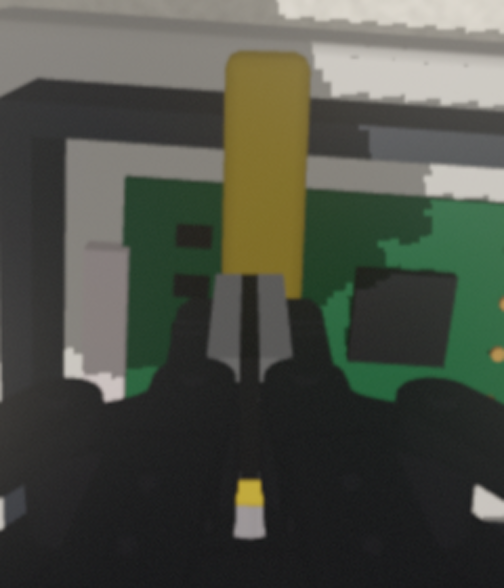

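```bash
python3 - <<'E'
from h import *
from workcell import calibration,bot
c=calibration('wrist');K=np.array(c['camera_matrix']);T=np.array(c['T']);print(K[0,0],T.round(4).tolist())
s=bot.observe();print(s['position'],s['grip_width'])
def pr(p):
    q=T[:3,:3].T@(np.array(p)-T[:3,3]);return (K@q/q[2])[:2].round(1),q[2].round(3)
p=np.array(s['position'])
for d in(0,.01,.02,.03):print(d,pr(p+[0,0,d]))
f=lambda x,y:(200+x/2.1,150+y/2.1)
for z in(.109,.10,.09,.085):
    L,Rr=[plane(ray('',*f(*q),c),z) for q in((226,60),(309,60))];a,b=[plane(ray('',*f(*q),c),z) for q in((222,270),(303,270))]
    print(z,L.round(4),Rr.round(4),np.linalg.norm(L-Rr).round(4),np.linalg.norm(a-b).round(4),a.round(4),b.round(4))
for z in(.109,.098,.08):print('blade start',plane(ray('',*f(250,506),c),z))
E
```

```text
361.98818361928056 [[0.9932, -0.1126, -0.0311, 0.5207], [-0.1168, -0.956, -0.269, 0.2091], [0.0006, 0.2708, -0.9626, 0.2646], [0.0, 0.0, 0.0, 1.0]]
[0.51192548 0.14169287 0.09391117] 0.00021287262838716085
0 (array([316.6, 274.3]), np.float64(0.183))
0.01 (array([316.5, 282. ]), np.float64(0.173))
0.02 (array([316.4, 290.7]), np.float64(0.163))
0.03 (array([316.3, 300.5]), np.float64(0.154))
0.109 [0.5141 0.1916 0.109 ] [0.5308 0.1896 0.109 ] 0.0169 0.0178 [0.5075 0.1461 0.109 ] [0.5251 0.144  0.109 ]
0.1 [0.5137 0.1905 0.1   ] [0.5314 0.1885 0.1   ] 0.0179 0.0188 [0.5067 0.1425 0.1   ] [0.5254 0.1403 0.1   ]
0.09 [0.5133 0.1894 0.09  ] [0.5321 0.1872 0.09  ] 0.019 0.02 [0.5059 0.1384 0.09  ] [0.5257 0.1361 0.09  ]
0.085 [0.513  0.1889 0.085 ] [0.5324 0.1866 0.085 ] 0.0195 0.0206 [0.5054 0.1364 0.085 ] [0.5258 0.134  0.085 ]
blade start [0.50645255 0.08456523 0.109     ]
blade start [0.50544697 0.07576205 0.098     ]
blade start [0.50380147 0.06135684 0.08      ]
```

Pads closed above the handle: in the picture their tips sit some 25 mm behind the reported TCP. I'll centre over the handle with the fingers shut and probe down gently for its top, which is at a known height.

```bash
python3 - <<'E'
from plan import *
s=bot.observe();p=np.array(s['position'])
rows([((.5148,.1325,p[2]),pose(1.436)),((.5148,.1325,.086),pose(1.436))],[2,4])
E
```

```text
t 2.8
"dp": [[-0.0055, 0.0025, 0.0], [-0.0055, 0.0025, 0.0], [-0.0, -0.0, 0.0025], [-0.0, -0.0, 0.0025], [-0.0, -0.0, 0.0025], [-0.0, -0.0, 0.0025]] 
"rotation": [[0.0, -0.0, 0.0026], [0.0, -0.0, 0.0026], [0.0, -0.0, -0.0], [0.0, -0.0, -0.0], [0.0, -0.0, -0.0], [0.0, -0.0, -0.0]]
```

Request:
move_arm --jaw '[255,255,255,255,255,255,255,255]' --dp '[[-0.0055,0.0025,0],[-0.0055,0.0025,0],[0,0,0.0025],[0,0,0.0025],[0,0,0.0025],[0,0,0.0025],[0,0,0],[0,0,0]]' --rotation '[[0,0,0.0026],[0,0,0.0026],[0,0,0],[0,0,0],[0,0,0],[0,0,0],[0,0,0],[0,0,0]]'

```text
clock: 3.8
position: [0.5148, 0.1325, 0.0859]
tool_rot: [3.142, 0.0, 1.436]
force: [-0.4, 0.2, -0.3]
grip_width: -0.0
```

Request:
move_arm --jaw '[255,255,255,255,255]' --dp '[[0,0,0.0015],[0,0,0.0015],[0,0,0.0015],[0,0,0],[0,0,0]]' --rotation '[[0,0,0],[0,0,0],[0,0,0],[0,0,0],[0,0,0]]'

```text
clock: 4.42
position: [0.5148, 0.1325, 0.0823]
tool_rot: [-3.142, 0.0, 1.436]
force: [0.8, 0.3, -0.0]
grip_width: 0.0001
```

Request:
move_arm --jaw '[255,255,255,255,255]' --dp '[[0,0,0.0015],[0,0,0.0015],[0,0,0.001],[0,0,0],[0,0,0]]' --rotation '[[0,0,0],[0,0,0],[0,0,0],[0,0,0],[0,0,0]]'

```text
clock: 5.05
position: [0.5151, 0.1325, 0.0803]
tool_rot: [3.141, -0.001, 1.436]
force: [-8.1, -2.2, 28.8]
grip_width: 0.0001
```

Request:
move_arm --jaw '[255,120,120,120,120,120,120,255,255,255]' --dp '[[0,0,-0.0375],[0,0,0],[0,0,0],[0,0,0.0176],[0,0,0.0175],[0,0,0.0175],[0,0,0],[0,0,0],[0,0,0],[0,0,0]]' --rotation '[[0,0,0],[0,0,0],[0,0,0],[0,0,0],[0,0,0],[0,0,0],[0,0,0],[0,0,0],[0,0,0],[0,0,0]]' --squeeze 40

```text
clock: 6.3
position: [0.5151, 0.1325, 0.0675]
tool_rot: [3.141, -0.0, 1.436]
force: [-0.9, -0.2, 3.7]
grip_width: 0.0169
```

```bash
python3 - <<'E'
from plan import *
s=bot.observe();print(s['position'],s['tool_rot'],s['grip_width'],s['force'])
ex=np.array([np.cos(.232),np.sin(.232),0]);ey=np.array([-ex[1],ex[0],0]);o=np.array([.4718,.3741,0])
p=o+.030*ex-.030*ey; print(p)
a=np.array([.5148,.1325,.067]);up=a+[0,0,.1]
rows([(up,pose(1.436)),(p+[0,0,.15],pose(.232))],[3,10],start=(a,pose(1.436)))
rows([(p+[0,0,-.022],pose(.232))],[5],start=(p+[0,0,.15],pose(.232)))
E
```

```text
[0.5150779  0.13254329 0.06746949] [ 3.14087710e+00 -3.89419542e-04  1.43619087e+00] 0.016901795182538985 [-0.90100285 -0.21613725  3.70405798]
[0.50789399 0.35180148 0.        ]
t 6.3
"dp": [[0.0, 0.0, -0.0417], [0.0, 0.0, -0.0417], [0.0, 0.0, -0.0417], [0.027, -0.0045, 0.0021], [0.0263, -0.0078, 0.0021], [0.0252, -0.0109, 0.0021], [0.0237, -0.0138, 0.0021], [0.0219, -0.0166, 0.0021], [0.0197, -0.0191, 0.0021], [0.0173, -0.0213, 0.0021], [0.0146, -0.0232, 0.0021], [0.0117, -0.0248, 0.0021], [0.0087, -0.026, 0.0021]] 
"rotation": [[0.0, 0.0, 0.0], [0.0, 0.0, 0.0], [0.0, 0.0, 0.0], [0.0, -0.0, 0.0383], [0.0, -0.0, 0.0383], [0.0, -0.0, 0.0383], [0.0, -0.0, 0.0383], [0.0, -0.0, 0.0383], [0.0, -0.0, 0.0383], [0.0, -0.0, 0.0383], [0.0, -0.0, 0.0383], [0.0, -0.0, 0.0383], [0.0, -0.0, 0.0383]]
t 6.3
"dp": [[0.0, -0.0, 0.043], [0.0, -0.0, 0.043], [0.0, -0.0, 0.043], [0.0, -0.0, 0.043], [0.0, -0.0, 0.043]] 
"rotation": [[0.0, 0.0, 0.0], [0.0, 0.0, 0.0], [0.0, 0.0, 0.0], [0.0, 0.0, 0.0], [0.0, 0.0, 0.0]]
```

Request:
move_arm --jaw '[255,255,255,255,255,255,255,255]' --dp '[[0,0,-0.0417],[0,0,-0.0417],[0,0,-0.0417],[0.027,-0.0045,0.0021],[0.0263,-0.0078,0.0021],[0.0252,-0.0109,0.0021],[0.0237,-0.0138,0.0021],[0.0219,-0.0166,0.0021]]' --rotation '[[0,0,0],[0,0,0],[0,0,0],[0,0,0.0383],[0,0,0.0383],[0,0,0.0383],[0,0,0.0383],[0,0,0.0383]]' --squeeze 60

```text
clock: 7.3
position: [0.5111, 0.243, 0.1588]
tool_rot: [-3.142, -0.0, 0.831]
force: [-0.2, 0.2, -0.5]
grip_width: 0.0159
```

Request:
move_arm --jaw '[255,255,255,255,255,255,255,255]' --dp '[[0.0197,-0.0191,0.0021],[0.0173,-0.0213,0.0021],[0.0146,-0.0232,0.0021],[0.0117,-0.0248,0.0021],[0.0087,-0.026,0.0021],[0,0,0],[0,0,0],[0,0,0]]' --rotation '[[0,0,0.0383],[0,0,0.0383],[0,0,0.0383],[0,0,0.0383],[0,0,0.0383],[0,0,0],[0,0,0],[0,0,0]]'

```text
clock: 8.3
position: [0.508, 0.351, 0.1505]
tool_rot: [-3.141, -0.0, 0.233]
force: [-0.0, -0.3, -0.7]
grip_width: 0.0161
```

Still held. I'll check the pose in hand with the wrist and top views before lowering.

```bash
python3 - <<'E'
from workcell import grab_frame,calibration
import cv2,numpy as np,json
c=calibration('wrist');json.dump({k:np.array(c[k]).tolist() for k in('camera_matrix','T')},open('w4.json','w'))
cv2.imwrite('pics/w4.png',grab_frame('wrist'))
E
```

```text
(no output)
```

View pics/w4.png

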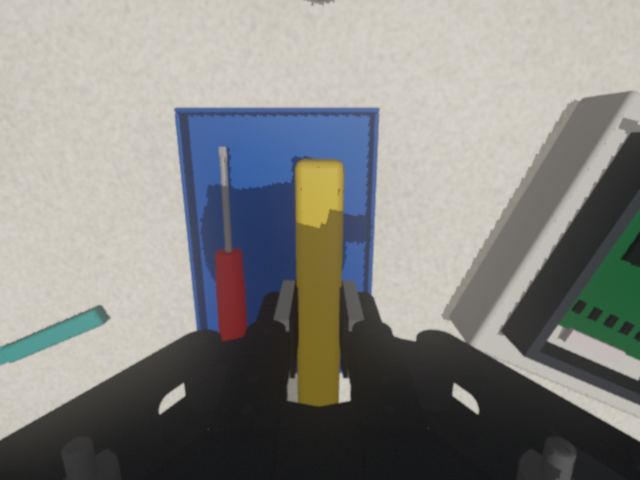

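The handle is straight in the jaws over the free half of the tray: its end is at (319,162) and the tray's inner right wall at about x=370. I'll lower and release.

Request:
move_arm --jaw '[255,255,255,255,255,255,255,255]' --dp '[[0,0,0.045],[0,0,0.045],[0,0,0.045],[0,0,0.04],[0,0,0.02],[0,0,0.02],[0,0,0],[0,0,0]]' --rotation '[[0,0,0],[0,0,0],[0,0,0],[0,0,0],[0,0,0],[0,0,0],[0,0,0],[0,0,0]]'

```text
clock: 9.35
position: [0.5081, 0.352, -0.0209]
tool_rot: [-3.141, -0.001, 0.233]
force: [-0.6, -0.0, 0.8]
grip_width: 0.0164
```

Request:
move_arm --jaw '[150,150,150,130,130,130,130,130,130,130]' --dp '[[0,0,0],[0,0,0],[0,0,0],[0,0,-0.02],[0,0,-0.04],[0,0,-0.06],[0,0,-0.07],[0,0,-0.07],[0,0,0],[0,0,0]]' --rotation '[[0,0,0],[0,0,0],[0,0,0],[0,0,0],[0,0,0],[0,0,0],[0,0,0],[0,0,0],[0,0,0],[0,0,0]]'

```text
clock: 10.6
position: [0.5074, 0.3518, 0.1867]
tool_rot: [-3.141, -0.0, 0.233]
force: [-0.3, -0.5, -0.8]
grip_width: 0.0422
```

```bash
cat >> plan.py <<'E'
yT=-.182;ex=np.array([np.cos(yT),np.sin(yT),0]);ey=np.array([-ex[1],ex[0],0]);ez=np.array([0,0,1.])
O=np.array([.5184,.0406,0]);H=O+.065*ey+.085*ex+.095*ez;PV=O-.085*ey+.064*ez
TIP=.028
E
python3 - <<'E'
from plan import *
from workcell import grab_frame,calibration
import cv2
s=bot.observe();print(s['clock'],s['position'],s['tool_rot'],s['qpos'])
a=grab_frame('wrist');b=grab_frame('top')[150:320,170:430];b=cv2.resize(b,(640,418),interpolation=cv2.INTER_CUBIC)
cv2.imwrite('pics/w5.png',cv2.resize(np.vstack([a,b]),None,fx=.66,fy=.66,interpolation=cv2.INTER_AREA))
E
```

```text
10.6 [0.50738023 0.35182881 0.18673451] [-3.14107018e+00 -7.59118135e-05  2.33088611e-01] [-1.13064418  0.61732955  0.66385348  1.66250366 -0.43426359  1.01362505
 -1.66011653]
```

View pics/w5.png

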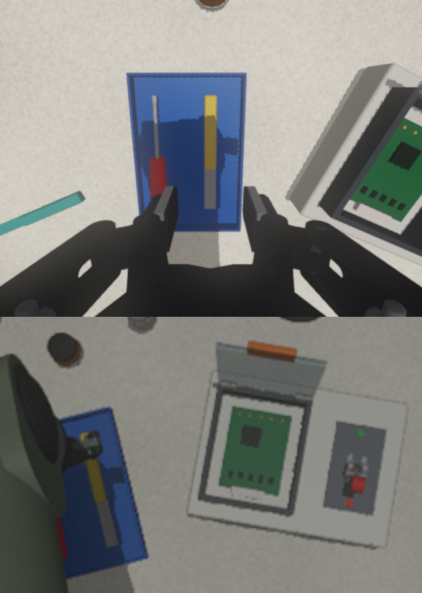

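Scraper lies flat in the tray's free half, clear of the screwdriver. Next is the cover: with the fingers shut, go over and behind it, then sweep it along its arc.

```bash
python3 - <<'E'
from plan import *
Q=pose(yT);B=H+.066*ex;B[2]=.32;C=B.copy();C[2]=.245
print(B,C)
rows([((.507,.352,.32),Q),(B,Q),(C,Q)],[4,7,2])
def P(th,press=0):
    n=np.sin(th)*ex+np.cos(th)*ez
    return H+.18*(-np.cos(th)*ex+np.sin(th)*ez)+(.008-press)*n+.011*ex-TIP*ez
ths=np.linspace(1.57,0.06,13)
L=[P(1.75)]+[P(t) for t in ths]
rows([(L[0],Q)]+[(l,Q) for l in L[1:]],[3]+[1]*13,start=(C,Q))
print(L[0],L[1],L[-1],P(0))
E
```

```text
[0.67867083 0.07719591 0.32      ] [0.67867083 0.07719591 0.245     ]
t 10.7
"dp": [[-0.0001, -0.0001, -0.042], [-0.0001, -0.0001, -0.042], [-0.0001, -0.0001, -0.042], [-0.0001, -0.0001, -0.042], [0.039, 0.0427, 0.0], [0.039, 0.0427, 0.0], [0.039, 0.0427, 0.0], [0.039, 0.0427, 0.0], [0.039, 0.0427, 0.0], [0.039, 0.0427, 0.0], [0.039, 0.0427, 0.0], [0.0, -0.0, 0.0469], [0.0, -0.0, 0.0469]] 
"rotation": [[0.0001, 0.0001, 0.033], [0.0001, 0.0001, 0.033], [0.0001, 0.0001, 0.033], [0.0001, 0.0001, 0.033], [0.0, 0.0, 0.0], [0.0, 0.0, 0.0], [0.0, 0.0, 0.0], [0.0, 0.0, 0.0], [0.0, 0.0, 0.0], [0.0, 0.0, 0.0], [0.0, 0.0, 0.0], [0.0, -0.0, 0.0], [0.0, -0.0, 0.0]]
t 10.7
"dp": [[-0.0063, -0.0, 0.001], [-0.0063, -0.0, 0.001], [-0.0063, -0.0, 0.001], [-0.0401, 0.0, -0.0054], [-0.0283, -0.0, 0.0005], [-0.028, 0.0, 0.0041], [-0.0273, -0.0, 0.0076], [-0.0261, 0.0, 0.0109], [-0.0245, -0.0, 0.0141], [-0.0226, -0.0, 0.0171], [-0.0202, 0.0, 0.0198], [-0.0176, 0.0, 0.0222], [-0.0147, -0.0, 0.0242], [-0.0115, -0.0, 0.0259], [-0.0082, -0.0, 0.0271], [-0.0047, 0.0, 0.0279]] 
"rotation": [[0.0, 0.0, 0.0], [0.0, 0.0, 0.0], [0.0, 0.0, 0.0], [0.0, 0.0, -0.0], [0.0, 0.0, -0.0], [0.0, 0.0, -0.0], [0.0, 0.0, -0.0], [0.0, 0.0, -0.0], [0.0, 0.0, -0.0], [0.0, 0.0, -0.0], [0.0, 0.0, -0.0], [0.0, 0.0, -0.0], [0.0, 0.0, -0.0], [0.0, 0.0, -0.0], [0.0, 0.0, -0.0], [0.0, 0.0, -0.0]]
[0.66387548 0.07991879 0.2426915 ] [0.63230613 0.0857287  0.24700631] [0.44834251 0.11958473 0.08577913] [0.44755217 0.11973018 0.075     ]
```

Request:
move_arm --jaw '[255,255,255,255,255,255,255,255,255,255]' --dp '[[0,0,-0.042],[0,0,-0.042],[0,0,-0.042],[0,0,-0.042],[0.039,0.0427,0],[0.039,0.0427,0],[0.039,0.0427,0],[0.039,0.0427,0],[0.039,0.0427,0],[0.039,0.0427,0]]' --rotation '[[0,0,0.033],[0,0,0.033],[0,0,0.033],[0,0,0.033],[0,0,0],[0,0,0],[0,0,0],[0,0,0],[0,0,0],[0,0,0]]'

```text
clock: 11.95
position: [0.6552, 0.115, 0.3196]
tool_rot: [3.141, 0.002, -0.182]
force: [-0.0, 0.5, 0.3]
grip_width: 0.0001
```

Request:
move_arm --jaw '[255,255,255]' --dp '[[0.039,0.0427,0],[0,0,0],[0,0,0]]' --rotation '[[0,0,0],[0,0,0],[0,0,0]]'

```text
clock: 12.32
position: [0.679, 0.0775, 0.3197]
tool_rot: [3.141, 0.002, -0.182]
force: [0.1, 0.5, 0.2]
grip_width: 0.0003
```

On target. Going down behind the cover, then sweeping.

Request:
move_arm --jaw '[255,255,255,255,255,255,255,255,255,255]' --dp '[[0,0,0.0469],[0,0,0.0469],[-0.0063,0,0.001],[-0.0063,0,0.001],[-0.0063,0,0.001],[-0.02,0,-0.0027],[-0.02,0,-0.0027],[-0.0283,0,0.0005],[-0.028,0,0.0041],[-0.0273,0,0.0076]]' --rotation '[[0,0,0],[0,0,0],[0,0,0],[0,0,0],[0,0,0],[0,0,0],[0,0,0],[0,0,0],[0,0,0],[0,0,0]]'

```text
clock: 13.58
position: [0.567, 0.0981, 0.239]
tool_rot: [-3.14, -0.002, -0.182]
force: [2.0, 0.3, 0.8]
grip_width: 0.0001
```

Request:
move_arm --jaw '[255,255,255,255,255,255,255,255,255,255]' --dp '[[-0.0261,0,0.0109],[-0.0245,0,0.0141],[-0.0226,0,0.0171],[-0.0202,0,0.0198],[-0.0176,0,0.0222],[-0.0147,0,0.0242],[-0.0115,0,0.0259],[-0.0082,0,0.0271],[-0.0047,0,0.0279],[0,0,0]]' --rotation '[[0,0,0],[0,0,0],[0,0,0],[0,0,0],[0,0,0],[0,0,0],[0,0,0],[0,0,0],[0,0,0],[0,0,0]]'

```text
clock: 14.82
position: [0.4487, 0.1195, 0.0864]
tool_rot: [3.142, 0.001, -0.182]
force: [0.8, -0.3, -0.3]
grip_width: -0.0001
```

Request:
move_arm --jaw '[255,255,255,255,255]' --dp '[[0,0,0.005],[0,0,0.005],[0,0,0.0035],[0,0,0],[0,0,0]]' --rotation '[[0,0,0],[0,0,0],[0,0,0],[0,0,0],[0,0,0]]'

```text
clock: 15.45
position: [0.4491, 0.1194, 0.0757]
tool_rot: [3.142, -0.0, -0.182]
force: [0.2, -0.0, 0.9]
grip_width: 0.0002
```

Request:
move_arm --jaw '[255,255,255,255]' --dp '[[0,0,0.0015],[0,0,0.0015],[0,0,0],[0,0,0]]' --rotation '[[0,0,0],[0,0,0],[0,0,0],[0,0,0]]'

```text
clock: 15.95
position: [0.4493, 0.1195, 0.0742]
tool_rot: [-3.14, -0.0, -0.182]
force: [-8.0, -1.4, 36.5]
grip_width: 0.0002
```

Cover is against its stop (36 N at a height matching the shut tab). Now the toggle.

```bash
cat >> plan.py <<'E'
def TG(phi,r):  # phi: lean to front; r: distance of the reported TCP from the pivot
    return PV+r*(-np.sin(phi)*ex+np.cos(phi)*ez), pose(yT)*Ro.from_rotvec([0,phi,0])
E
python3 - <<'E'
from plan import *
c=np.array([.4483,.1196,.0726])
U=c+[0,0,.15];A=TG(.45,.147);B=TG(.45,.027)
print(A[0],B[0],PV)
rows([(U,pose(yT)),A,B],[3,5,5],start=(c,pose(yT)))
E
```

```text
[ 0.44013138 -0.03142318  0.19636572] [ 0.49146516 -0.04087047  0.08831207] [ 0.50301526 -0.04299611  0.064     ]
t 15.95
"dp": [[-0.0, 0.0, -0.0625], [0.0, 0.0, -0.0625], [0.0, 0.0, -0.0625], [0.0048, 0.0375, 0.0066], [0.0042, 0.0375, 0.007], [0.0036, 0.0375, 0.0073], [0.0029, 0.0375, 0.0076], [0.0022, 0.0375, 0.0078], [0.0, -0.0, 0.03], [0.0, -0.0, 0.03], [0.0, -0.0, 0.03], [0.0, -0.0, 0.03], [0.0, -0.0, 0.03]] 
"rotation": [[0.0, 0.0, 0.0], [0.0, 0.0, 0.0], [0.0, 0.0, 0.0], [0.0, 0.0286, -0.0], [0.0, 0.0286, -0.0], [0.0, 0.0286, -0.0], [0.0, 0.0286, -0.0], [0.0, 0.0286, -0.0], [0.0, 0.0, 0.0], [0.0, 0.0, 0.0], [0.0, 0.0, 0.0], [0.0, 0.0, 0.0], [0.0, 0.0, 0.0]]
```

Request:
move_arm --jaw '[255,255,255,120,120,120,120,120,120,120]' --dp '[[0,0,-0.0625],[0,0,-0.0625],[0,0,-0.0625],[0.0048,0.0375,0.0066],[0.0042,0.0375,0.007],[0.0036,0.0375,0.0073],[0.0029,0.0375,0.0076],[0.0022,0.0375,0.0078],[0,0,0],[0,0,0]]' --rotation '[[0,0,0],[0,0,0],[0,0,0],[0,0.0286,0],[0,0.0286,0],[0,0.0286,0],[0,0.0286,0],[0,0.0286,0],[0,0,0],[0,0,0]]'

```text
clock: 17.2
position: [0.45, -0.0316, 0.2024]
tool_rot: [3.14, -0.437, -0.182]
force: [0.0, -0.9, -0.5]
grip_width: 0.0451
```

```bash
python3 - <<'E'
from plan import *
from workcell import grab_frame
import cv2
s=bot.observe();print(s['position'],s['tool_rot'],s['qpos'])
R=Ro.from_euler('xyz',s['tool_rot']);print('err',(np.array(s['position'])-TG(.45,.147)[0]).round(4),(R.inv()*TG(.45,.1)[1]).as_rotvec().round(3))
a=grab_frame('wrist');b=grab_frame('side')[165:345,190:430];b=cv2.resize(b,(640,480),interpolation=cv2.INTER_CUBIC)
cv2.imwrite('pics/w6.png',cv2.resize(np.vstack([a,b]),None,fx=.62,fy=.62,interpolation=cv2.INTER_AREA))
E
```

```text
[ 0.44998786 -0.03155793  0.20235129] [ 3.14033115 -0.43745645 -0.18187772] [-1.31175633  0.08763242  1.23225935  2.43198715  0.13982215  0.26145741
 -1.97877303]
err [ 0.0099 -0.0001  0.006 ] [0.001 0.013 0.   ]
```

View pics/w6.png

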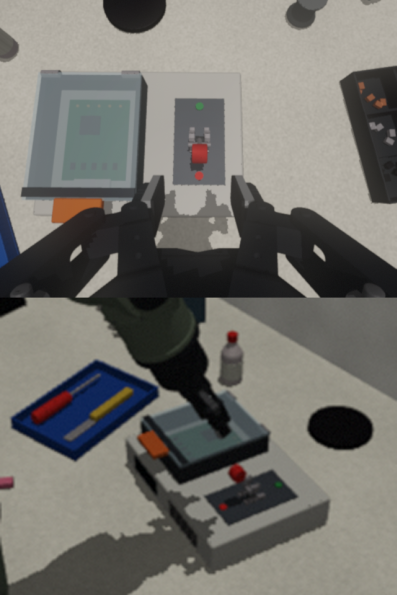

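Cover shut; the scraper sits in the tray; the cap is between the open fingers. The arm stopped about 10 mm short at a folded-elbow limit (q4), which moving in should relieve.

```bash
python3 - <<'E'
from plan import *
rows([TG(.44,.05)],[7])
E
```

```text
t 17.3
"dp": [[-0.0017, 0.0003, 0.0175], [-0.0017, 0.0003, 0.0175], [-0.0018, 0.0003, 0.0175], [-0.0018, 0.0003, 0.0175], [-0.0018, 0.0003, 0.0175], [-0.0018, 0.0003, 0.0175], [-0.0018, 0.0003, 0.0175]] 
"rotation": [[0.0001, 0.0001, 0.0], [0.0001, 0.0001, 0.0], [0.0001, 0.0001, 0.0], [0.0001, 0.0001, 0.0], [0.0001, 0.0001, 0.0], [0.0001, 0.0001, 0.0], [0.0001, 0.0001, 0.0]]
```

Request:
move_arm --jaw '[120,120,120,120,120,120,120,120,120]' --dp '[[0,0,0.0175],[0,0,0.0175],[0,0,0.0175],[0,0,0.0175],[-0.003,0.0007,0.0175],[-0.003,0.0007,0.0175],[-0.003,0.0007,0.0175],[-0.003,0,0],[0,0,0]]' --rotation '[[0,0,0],[0,0,0],[0,0,0],[0,0,0],[0,0,0],[0,0,0],[0,0,0],[0,0,0],[0,0,0]]'

```text
clock: 18.42
position: [0.4729, -0.0413, 0.1463]
tool_rot: [3.124, -0.413, -0.176]
force: [0.4, 0.5, 0.5]
grip_width: 0.0451
```

```bash
python3 - <<'E'
from plan import *
s=bot.observe();print(s['position'],s['tool_rot'],s['qpos'])
R=Ro.from_euler('xyz',s['tool_rot']);print('err',R.inv().apply(np.array(s['position'])-TG(.44,.05)[0]).round(4),(R.inv()*TG(.44,.1)[1]).as_rotvec().round(3))
rows([TG(.45,.027)],[4])
E
```

```text
[ 0.47289377 -0.04125572  0.14631552] [ 3.12402871 -0.41265315 -0.17627799] [-0.30897019  0.22677687  0.18581574  2.40120812  0.65853425  0.16191824
 -2.51942647]
err [ 0.0069  0.0043 -0.0374] [0.015 0.027 0.005]
t 18.43
"dp": [[-0.0021, -0.0015, 0.0189], [-0.0022, -0.0014, 0.0189], [-0.0024, -0.0013, 0.0188], [-0.0026, -0.0012, 0.0188]] 
"rotation": [[0.0012, 0.003, 0.0004], [0.0012, 0.003, 0.0004], [0.0012, 0.003, 0.0004], [0.0012, 0.003, 0.0004]]
```

The half turn of the jaw brings q7 to its limit; I'll use the equivalent grasp turned by π, with less tool tilt.

```bash
python3 - <<'E'
from plan import *
rows([((.485,-.04,.18),pose(yT))],[5])
E
```

```text
t 18.43
"dp": [[0.0061, -0.0007, -0.0066], [0.0055, -0.0007, -0.007], [0.0049, -0.0008, -0.0075], [0.0043, -0.0008, -0.0078], [0.0036, -0.0008, -0.0082]] 
"rotation": [[0.001, -0.0263, 0.0001], [0.001, -0.0263, 0.0001], [0.001, -0.0263, 0.0001], [0.001, -0.0263, 0.0001], [0.001, -0.0263, 0.0001]]
```

Request:
move_arm --jaw '[120,120,120,120,120,120,120,120,120,120]' --dp '[[0.0061,-0.0007,-0.0066],[0.0055,-0.0007,-0.007],[0.0049,-0.0008,-0.0075],[0.0043,-0.0008,-0.0078],[0.0036,-0.0008,-0.0082],[0,0,0],[0,0,0],[0,0,0],[0,0,0],[0,0,0]]' --rotation '[[0.001,-0.0263,0],[0.001,-0.0263,0],[0.001,-0.0263,0],[0.001,-0.0263,0],[0.001,-0.0263,0],[0,0,-0.055],[0,0,-0.055],[0,0,-0.055],[0,0,-0.055],[0,0,-0.055]]'

```text
clock: 19.68
position: [0.4844, -0.042, 0.1766]
tool_rot: [3.105, -0.019, 0.688]
force: [-0.2, 0.4, -0.3]
grip_width: 0.0449
```

Request:
move_arm --jaw '[120,120,120,120,120,120,120,120,120,120]' --dp '[[0,0,0],[0,0,0],[0,0,0],[0,0,0],[0,0,0],[0,0,0],[0,0,0],[0,0,0],[0,0,0],[0,0,0]]' --rotation '[[0,0,-0.055],[0,0,-0.055],[0,0,-0.055],[0,0,-0.055],[0,0,-0.055],[0,0,-0.055],[0,0,-0.055],[0,0,-0.055],[0,0,-0.055],[0,0,-0.055]]'

```text
clock: 20.92
position: [0.4843, -0.0421, 0.1765]
tool_rot: [3.129, 0.039, 2.415]
force: [0.5, -1.3, 0.4]
grip_width: 0.0451
```

Request:
move_arm --jaw '[120,120,120,120,120,120]' --dp '[[0,0,0],[0,0,0],[0,0,0],[0,0,0],[0,0,0],[0,0,0]]' --rotation '[[0,0,-0.055],[0,0,-0.055],[0,0,-0.055],[0,0,0],[0,0,0],[0,0,0]]'

```text
clock: 21.68
position: [0.4847, -0.0425, 0.1766]
tool_rot: [-3.134, 0.041, 2.925]
force: [0.1, -0.4, 0.4]
grip_width: 0.0453
```

```bash
cat >> plan.py <<'E'
def G(pb,ext,pt):  # bat lean, pull, tool lean (both to the front); half-turned grasp
    u=-np.sin(pb)*ex+np.cos(pb)*ez; tz=np.sin(pt)*ex-np.cos(pt)*ez
    return PV+(.064+ext)*u+.038*tz, pose(yT+np.pi)*Ro.from_rotvec([0,-pt,0])
E
python3 - <<'E'
from plan import *
s=bot.observe();print(s['clock'],s['position'],s['tool_rot'],s['qpos'])
t=.2;a=G(.45,0,t);tz=a[1].apply([0,0,1]);print(tz,a[0])
rows([(a[0]-.07*tz,a[1]),(a[0],a[1])],[3,4])
E
```

```text
21.675 [ 0.48468596 -0.0424808   0.17663089] [-3.13351189  0.04084227  2.92517175] [ 0.68353737  0.45312512 -0.94597603  1.98373628  0.49938862  0.90788681
  0.83249457]
[ 0.19538804 -0.03595853 -0.98006658] [ 0.48306199 -0.03932398  0.08438608]
t 21.68
"dp": [[0.0071, 0.001, 0.0096], [0.0076, 0.0011, 0.0092], [0.0081, 0.0011, 0.0088], [0.0, -0.0, 0.0219], [0.0, -0.0, 0.0219], [0.0, -0.0, 0.0219], [0.0, -0.0, 0.0219]] 
"rotation": [[-0.0013, -0.0169, -0.0036], [-0.0013, -0.0169, -0.0036], [-0.0013, -0.0169, -0.0036], [-0.0, 0.0, -0.0], [-0.0, 0.0, -0.0], [-0.0, 0.0, -0.0], [-0.0, 0.0, -0.0]]
```

Request:
move_arm --jaw '[120,120,120,120,120,120,120,120,120]' --dp '[[0.0071,0.001,0.0096],[0.0076,0.0011,0.0092],[0.0081,0.0011,0.0088],[0,0,0],[0,0,0.0219],[0,0,0.0219],[0,0,0.0219],[0,0,0.0219],[0,0,0]]' --rotation '[[-0.0013,-0.0169,-0.0036],[-0.0013,-0.0169,-0.0036],[-0.0013,-0.0169,-0.0036],[0,0,0],[0,0,0],[0,0,0],[0,0,0],[0,0,0],[0,0,0]]'

```text
clock: 22.8
position: [0.4834, -0.0394, 0.0836]
tool_rot: [3.142, 0.198, 2.961]
force: [0.1, 0.5, 0.9]
grip_width: 0.0449
```

```bash
python3 - <<'E'
from plan import *
s=bot.observe();print(s['clock'],s['position'],s['tool_rot'],s['qpos'],s['force'])
a=G(.45,0,.2);R=Ro.from_euler('xyz',s['tool_rot']);print('err',R.inv().apply(np.array(s['position'])-a[0]).round(4),(R.inv()*a[1]).as_rotvec().round(3))
E
```

```text
22.8 [ 0.48340568 -0.03937346  0.08364116] [3.14155088 0.19813619 2.96117681] [ 0.51327301  0.50181154 -0.74562622  2.21024741  0.8850766   0.51813827
  0.47957855] [0.11880231 0.45371616 0.93279062]
err [-0.0002  0.      0.0008] [ 0.    -0.002  0.002]
```

Well placed. Closing on the cap.

Request:
move_arm --jaw '[255,255,255,255,255,255]' --dp '[[0,0,0],[0,0,0],[0,0,0],[0,0,0],[0,0,0],[0,0,0]]' --rotation '[[0,0,0],[0,0,0],[0,0,0],[0,0,0],[0,0,0],[0,0,0]]' --squeeze 50

```text
clock: 23.55
position: [0.4835, -0.0399, 0.085]
tool_rot: [-3.141, 0.201, 2.961]
force: [-3.5, 0.1, 7.0]
grip_width: 0.0168
```

```bash
python3 - <<'E'
from plan import *
s0=G(.45,0,.2)
rows([G(.45,.010,.2)],[3],start=s0)
ks=np.linspace(0,1,11)[1:]
rows([G(.45-.92*k,.010,.2-.75*k) for k in ks],[1]*10,start=G(.45,.010,.2))
print(G(-.47,.01,-.55)[0])
E
```

```text
t 23.55
"dp": [[0.001, 0.0, -0.004], [0.001, 0.0, -0.004], [0.001, 0.0, -0.004]] 
"rotation": [[0.0, 0.0, 0.0], [0.0, 0.0, 0.0], [0.0, 0.0, 0.0]]
t 23.55
"dp": [[-0.0048, -0.0, -0.0019], [-0.0048, 0.0, -0.0017], [-0.0048, 0.0, -0.0016], [-0.0048, 0.0, -0.0014], [-0.0049, -0.0, -0.0013], [-0.0049, 0.0, -0.0011], [-0.0049, 0.0, -0.001], [-0.0049, -0.0, -0.0009], [-0.0049, -0.0, -0.0007], [-0.0049, -0.0, -0.0006]] 
"rotation": [[0.0, 0.0239, 0.0], [-0.0, 0.0239, 0.0], [-0.0, 0.0239, 0.0], [-0.0, 0.0239, 0.0], [0.0, 0.0239, 0.0], [0.0, 0.0239, -0.0], [0.0, 0.0239, -0.0], [0.0, 0.0239, 0.0], [0.0, 0.0239, 0.0], [0.0, 0.0239, 0.0]]
[ 0.51644126 -0.04546699  0.09758012]
```

Request:
move_arm --jaw '[255,255,255,255,255]' --dp '[[0.001,0,-0.004],[0.001,0,-0.004],[0.001,0,-0.004],[0,0,0],[0,0,0]]' --rotation '[[0,0,0],[0,0,0],[0,0,0],[0,0,0],[0,0,0]]'

```text
clock: 24.18
position: [0.4793, -0.039, 0.0936]
tool_rot: [3.141, 0.201, 2.961]
force: [5.3, -3.9, -3.3]
grip_width: 0.0169
```

Request:
move_arm --jaw '[255,255,255,255,255,255,255,255,255,255]' --dp '[[-0.0048,0,-0.0019],[-0.0048,0,-0.0017],[-0.0048,0,-0.0016],[-0.0048,0,-0.0014],[-0.0049,0,-0.0013],[-0.0049,0,-0.0011],[-0.0049,0,-0.001],[-0.0049,0,-0.0009],[-0.0049,0,-0.0007],[-0.0049,0,-0.0006]]' --rotation '[[0,0.0239,0],[0,0.0239,0],[0,0.0239,0],[0,0.0239,0],[0,0.0239,0],[0,0.0239,0],[0,0.0239,0],[0,0.0239,0],[0,0.0239,0],[0,0.0239,0]]'

```text
clock: 25.42
position: [0.5152, -0.0459, 0.0975]
tool_rot: [3.141, -0.557, 2.963]
force: [-8.2, -3.0, -2.9]
grip_width: 0.0166
```

Request:
move_arm --jaw '[255]' --dp '[[0,0,0]]' --rotation '[[0,0,0]]'

```text
clock: 25.55
position: [0.5155, -0.0458, 0.0963]
tool_rot: [3.142, -0.555, 2.962]
force: [-6.8, -4.7, -1.5]
grip_width: 0.0167
```

```bash
python3 - <<'E'
from plan import *
s=bot.observe();print(s['clock'],s['position'],s['tool_rot'],s['qpos'],s['force'])
a=G(-.47,.01,-.55);R=Ro.from_euler('xyz',s['tool_rot']);print('err',R.inv().apply(np.array(s['position'])-a[0]).round(4),(R.inv()*a[1]).as_rotvec().round(3))
b=np.array(s['position'])-.038*R.apply([0,0,1])-PV;print('cap: lean',np.arctan2(b@ex,b[2]),'r',np.linalg.norm(b))
E
```

```text
25.55 [ 0.5155113  -0.04581996  0.09633746] [ 3.14152265 -0.55514624  2.96219133] [ 0.48032676  0.95280214 -0.80447033  1.44681972  0.40904178  1.51810476
  1.00571112] [-6.77521311 -4.69818702 -1.45446423]
err [ 0.0001 -0.0005  0.0015] [-0.001 -0.005  0.002]
cap: lean 0.4699883549438336 r 0.07249214643141824
```

Bat has followed to the rear stop. Release and retreat along the tool axis.

Request:
move_arm --jaw '[120,120,120,120,120,120,120,120,120,120]' --dp '[[0,0,0],[0,0,0],[0,0,0],[0,0,-0.02],[0,0,-0.04],[0,0,-0.05],[0,0,-0.05],[0,0,0],[0,0,0],[0,0,0]]' --rotation '[[0,0,0],[0,0,0],[0,0,0],[0,0,0],[0,0,0],[0,0,0],[0,0,0],[0,0,0],[0,0,0],[0,0,0]]'

```text
clock: 26.8
position: [0.582, -0.0576, 0.2061]
tool_rot: [3.141, -0.552, 2.962]
force: [0.0, 0.2, 0.2]
grip_width: 0.0452
```

```bash
python3 - <<'E'
from plan import *
from workcell import grab_frame
import cv2
s=bot.observe();print(s['clock'],s['position'],s['force'])
a=cv2.resize(grab_frame('top')[140:330,165:435],(700,493),interpolation=cv2.INTER_CUBIC);
b=cv2.resize(grab_frame('side')[165:335,185:405],(700,541),interpolation=cv2.INTER_CUBIC)
print(cv2.imwrite('pics/end.png',cv2.resize(np.vstack([a,b]),None,fx=.58,fy=.58,interpolation=cv2.INTER_AREA)))
cv2.imwrite('pics/endtop.png',a)
E
```

```text
26.8 [ 0.58202861 -0.05761333  0.20605115] [0.04775777 0.22933158 0.23291348]
True
```

View pics/end.png

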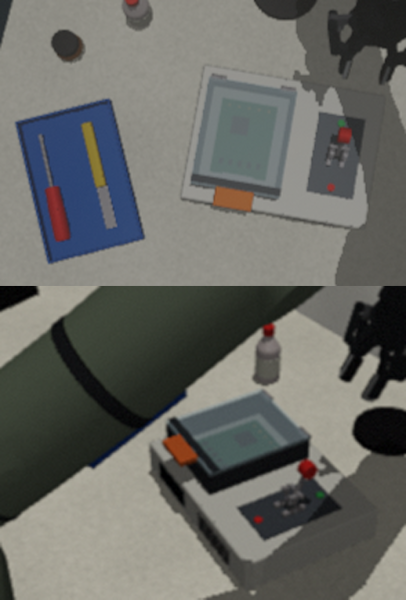

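```bash
python3 - <<'E'
from plan import *
from h import *
from workcell import grab_frame
import cv2
r=[]
for n,(u,v) in(('top',(393.7,229)),('side',(351,263.6))):
    a=cv2.cvtColor(grab_frame(n),cv2.COLOR_BGR2HSV);m=cv2.inRange(a,(0,130,50),(8,255,255))|cv2.inRange(a,(172,130,50),(180,255,255))
    N,_,st,ce=cv2.connectedComponentsWithStats(m);i=1+np.argmin(np.linalg.norm(ce[1:]-[u,v],axis=1));print(n,ce[i],st[i]);r.append(ray(n,*ce[i]))
p,e=tri(*r);d=p-PV;print(p,e,'lean',np.arctan2(d@ex,d[2]),'r',np.hypot(d@ex,d[2]),'expected',PV+.064*(np.sin(.45)*ex+np.cos(.45)*ez),'if out',PV+.072*(np.sin(.45)*ex+np.cos(.45)*ez))
E
```

```text
top [393.84415584 229.28571429] [390 225   9  10  77]
side [351.08108108 263.66216216] [347 258  10  12  74]
[ 0.52921373 -0.04829349  0.12159767] 0.001682304180947503 lean 0.4344244699661159 r 0.06349562691664379 expected [ 0.53039328 -0.04803467  0.12162861] if out [ 0.53381553 -0.04866449  0.12883219]
```

Cap is 63.5 mm from the pivot, leaning 0.43 rad to the rear: in and locked. Handing in.

```bash
python3 -c "
from workcell import workorder
print(workorder.job_done())"
```

```text
the job is handed in; nothing more can be done
None
```

The scraper is in the tray, the cover is shut and the toggle is on. I handed the job in at about 27 s; no verdict is reported.

**What I did**
- I laid the scraper in the free (-y) half of the blue tray.
- I swept the clear cover down to its stop, where it held against about 36 N.
- I pulled the bat out about 10 mm, flipped it to the green dot and let it spring back.

**Last checks**
- **Scraper:** the last top view shows it lying inside the tray, beside the screwdriver.
- **Cover:** it looks flat on the rim in both views, and the tab stopped at about its shut height. I did not measure its angle to the radian.
- **Toggle:** the cap measured from two views is 63.5 mm from the pivot and leans 0.43 rad to the rear, against 64 mm and 0.45 rad expected. That is in and on.
- **Gripper and bystanders:** the gripper is clear of everything. The bottle, jar and reel look unmoved; the spool is not in the last picture, and I did not measure any of them.

**What disagreed or failed**
- **Fingertip position:** the fingertips sit about 28 mm behind the reported tool point, unlike the text. The first grasp closed above the handle, so I found the true height by touching the handle's top.
- **Toggle approach:** the first try ran into joint limits in the wrist and elbow. I turned the jaws half a turn and tilted the tool less.

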